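# Slide a flow-cell cartridge along the guide rail into the reading pocket

### The job

With the fingertips, push the orange flow-cell cartridge straight across the loading stage until it lies flat against the dark guide rail; then push it along the rail, keeping it against the rail all the way, until it is fully home against the blue end stop in the corner pocket. Only push it gently: never pinch, lift or tip it. Leave the grey spare cartridge, the bottle and the tube box where they are, and finish with the hand clear of everything.

Things in the scene. Friction and masses are not known exactly. Their poses are not given: they have to be found in the camera images.
- stage: Fixed grey aluminium loading stage: flat plate 150 mm (its x) by 290 mm (its y), 12 mm thick. Origin: centre of the underside, on the bench. Its x points across the plate to the dark rail, its y along the rail to the pocket.
- rail_face (a point): Middle of the guiding face of the dark steel rail, at its top edge: stage x = 45, y = 0, z = 26 mm; same axes as the stage. The face looks to stage -x; the rail runs the plate's whole length, 14 mm wide, 14 mm high above the plate.
- stop_face (a point): Middle of the blue end stop's face, at its top edge: stage x = 22, y = 120, z = 26 mm; same axes. The face looks to stage -y; the stop is 14 mm thick, 14 mm high above the plate, from x = -1 to 45 mm.
- lip (a point): Middle of the top of the blue lip opposite the rail, which closes the corner pocket (34 mm wide): stage x = 6, y = 108, z = 19 mm; same axes. 10 mm wide, 24 mm long, 7 mm high above the plate; a slanted lead-in of that height widens the pocket's mouth, reaching to y = 82, x = -6 mm.
- seat (a point): Where the middle of the cartridge lies (half-way up, 19 mm above the bench) when it is fully home: flat against rail and end stop. Stage frame: x = 30, y = 96, z = 19 mm; same axes as the stage.
- cartridge_mid (a point): Centre of the orange flow-cell cartridge with a glass window on top: a loose block 30 mm (its x) by 48 mm (its y) by 14 mm high, about 60 g. It starts flat on the plate, away from the rail, towards the end opposite the pocket, its long side within 0.3 rad of the rail's direction. It slides freely on the plate.
- spare_mid (a point): Centre of a loose grey spare cartridge of the same size, lying on the plate on the side away from the rail, nearer to the pocket end. Leave it.
- bottle_mid (a point): Centre of a loose closed bottle, 42 mm across and 75 mm high, standing on the bench beyond the rail. Leave it.
- tubebox_mid (a point): Centre of a loose red tube box with a clear lid, 77 x 77 x 48 mm, on the bench beyond the stage's pocket end. Leave it.
There are look-alikes about, which are no part of the job. Of the things like the part that bears cartridge_mid, leave any that is green or yellow; of the rest the smaller one is meant.

How it is judged:
On the way, in this order (a step that is already met when the one before it is completed fails the run):
1. the orange cartridge lies flat against the rail, still well short of the pocket (x of cartridge_mid in the frame of seat above -0.003 m and angle between the y axis of cartridge_mid and the y axis of seat, either way round below 0.07 rad and y of cartridge_mid in the frame of seat below -0.06 m), for 0.2 s.
2. the cartridge is home in the corner pocket, against rail and end stop (x of cartridge_mid in the frame of seat above -0.003 m and y of cartridge_mid in the frame of seat above -0.003 m and angle between the y axis of cartridge_mid and the y axis of seat, either way round below 0.07 rad), for 0.2 s.
At the end, for the whole second after the job is handed in: The orange cartridge lies flat and at rest in the corner pocket, within 3 mm of touching the rail and the end stop and square to the rail within 0.07 rad; the spare cartridge, bottle and tube box are within 10 mm of where they stood (all of step 2 and x of cartridge_mid in the frame of seat below 0.003 m and y of cartridge_mid in the frame of seat below 0.003 m and z of cartridge_mid in the frame of seat between -0.003 and 0.003 m and angle between cartridge_mid's own z axis and vertical below 0.05 rad and linear speed of cartridge below 0.01 m/s and distance of each of spare_mid, bottle_mid, tubebox_mid from where it was at the start of the episode below 0.01 m).
It fails at once if the cartridge is pushed more than 8 mm off the rail once it is past the first stretch (less than 100 mm from home) (y of cartridge_mid in the frame of seat above -0.1 m and x of cartridge_mid in the frame of seat below -0.008 m).
It fails at once if the cartridge is lifted more than 5 mm or tipped by more than 0.2 rad (z of cartridge_mid in the frame of seat above 0.005 m or angle between cartridge_mid's own z axis and vertical above 0.2 rad).
It fails at once if the cartridge is pinched or pressed by the fingers with more than 35 N (contact force between the fingers and cartridge above 35 N).
It fails at once if the spare cartridge, the bottle or the tube box is moved more than 10 mm (distance of any of spare_mid, bottle_mid, tubebox_mid from where it was at the start of the episode above 0.01 m).
It also fails if it takes over 48 s, if anything falls off the work surface, if the arm or the gripper's body presses on something with over 40 N, if the wrist force passes 120 N, or if a joint passes its speed limit or range.

### The arm

A 6-joint arm with a two-finger parallel gripper is mounted at the origin on the work surface. World frame = base frame: x ahead of the robot, y to its left, z up, the work surface at z = 0. Lengths are in m, angles in rad, forces in N, time in s.
With the tool pointing down it reaches from about 0.275 to 0.85 m from the base axis. Payload 5.2 kg.
Tool frame: the origin (TCP) lies between the finger pads; the fingertips stand r.tips_ahead ahead of it and the grasp point (between the pads) lies 2 mm behind it (r.tips_ahead is the distance from the TCP to the fingertips, in m); z points along the fingers, y is the line along which they close (so a half turn about z gives the same grasp; the last joint's range is limited). The gripper opens to 85 mm and grips with 20 to 120 N. Pads are 22 mm wide; open, the fingers measure 114 mm over their backs; the gripper's body (76 mm by 85 mm) begins 54 mm behind the grasp point. The pads swing forward as they close: fully open they stand 13 mm farther back than shut.
Start: joints at [1.08, 0.259, 1.535, -0, 1.348, -0.203], TCP at [0.156, 0.527, 0.248] pointing down, gripper open.
Joint ranges: [-3.14, 3.14], [-0.91, 2.08], [0.19, 2.58], [-1.22, 4.36], [0.22, 2.71], [-3.12, 3.12]. Speed limits (rad/s): [2.57, 2.57, 3.14, 3.14, 3.14, 3.14].

### API

Orientations are given as a rotation vector (axis times angle).
In Python, from bench import r, imaging gives the robot as it stands.
- The arm moves only by the tool drive_tool, never from a script. Its argument "rows" is text: rows parted by semicolons, each of 7 numbers parted by spaces: the turn, a rotation vector about the tool's x, y, z in degrees, then the shift along the tool's x, y, z in m, then the finger opening in m, from 0 to 0.0854. In form: wx wy wz tx ty tz claw; .... A call has exactly 8 rows; each row is the pose to reach, as a shift and turn from the pose commanded when the call began, along the tool's axes at that moment; what a row does not reach only later rows make up. A row lasts 1/12 s, in which the tool goes at most 41.7 mm and 7.16 degrees, less where a joint would pass 70% of its speed; a pose out of reach is approached as far as the arm can. A call with a gripper value outside its range is refused whole. The fingers move at their own pace and stop on an object; the grip force is fixed at half the most. Time passes only in rows, so rows that repeat a pose let the fingers close, or fill a call up. It gives the time, the measured TCP pose, the force, the opening and the grip force at its end, in the units of the state.
- r.state(): the state, without advancing time (a new reading comes with each control period).
- imaging.camera(name): name is "side" or "top"; returns a dict with "image" (480x640x3 uint8, red, green, blue), "depth" (480x640 float32, m along the optical axis (not along the pixel's ray), 0 where there is no reading), "fx", "fy", "cx", "cy" (pixels), "origin" and "attitude" of the camera in the world. Camera axes: x right, y up, looking along -z (the intrinsics and any distortion apply to the point x, -y, -z); pixel columns grow to the right and rows downward; lengths in m; the calibration is good to about 2 mm. A picture is of the moment at which its call begins.
- r.close_job(): hands the job in; it is judged then, once.
The state is a dict: "t": time; "joint_positions": joint angles; "joint_vel": joint speeds; "effort": joint torques, N m; "tcp_pos": TCP position; "eef_rot": TCP orientation; "force": force on the tool from outside, world axes, zero at the start; "ft_torque": the same for the moment, N m; "opening": finger opening in m; "grip_force": force on a finger pad.
Only numpy, scipy, OpenCV 4.12 (cv2) and the standard library are available. Lean on these libraries where they do the work, as an engineer would, in place of code of your own. Each camera call takes 0.05 s, during which the arm holds its last target. There are 200 camera calls.

## Working session

There is one attempt and no reset: what is moved stays moved. The work goes in short steps, Python scripts to look and compute and a tool call to move; the robot and the scene stay as the last step left them, time stands still between calls to the robot, and variables do not carry over. Pictures are saved under pics/ and viewed, at most 10 in all, crops included, and the job is handed in when it is done.

Besides the shell and the picture viewer there is one more tool, called after ">>>" in YAML: its name, and indented under it one key for each argument. drive_tool: Moves the arm, as the interface text tells. Its arguments: {"type":"object","properties":{"rows":{"type":"string"}},"required":["rows"]}

```bash
ls; mkdir -p pics
cat > h.py <<'E'
import numpy as np, cv2, pickle
from bench import r, imaging
from scipy.spatial.transform import Rotation as R
def grab(n):
    c=imaging.camera(n); pickle.dump(c,open(f'{n}.pkl','wb')); return c
def att(c):
    a=np.array(c['attitude'],float)
    return a if a.shape==(3,3) else (R.from_rotvec(a).as_matrix() if a.size==3 else R.from_quat(a).as_matrix())
def world(c):
    d=c['depth']; v,u=np.mgrid[:480,:640]
    p=np.stack([(u-c['cx'])/c['fx']*d,-(v-c['cy'])/c['fy']*d,-d],-1)
    return p@att(c).T+np.array(c['origin'])
E
python3 - <<'E'
from h import *
s=r.state(); print(s, r.tips_ahead)
for n in('top','side'):
    c=grab(n); print({k:c[k] for k in c if k not in('image','depth')})
    cv2.imwrite(f'pics/{n}0.png',c['image'][...,::-1])
E
```

```text
pics
{'t': 0.0, 'joint_positions': array([ 1.08019496e+00,  2.59340667e-01,  1.53611331e+00, -1.21106916e-07,
        1.34797682e+00, -2.02802824e-01]), 'joint_vel': array([-2.77838537e-04,  1.27785759e-03,  1.92841952e-06, -1.12531362e-03,
        1.72188911e-03, -1.34635505e-03]), 'effort': array([ 7.63999942e-04, -4.46029222e+01, -2.90576380e+01, -2.49579516e-04,
        1.13319690e-02,  1.57714294e-05]), 'tcp_pos': array([0.15584997, 0.52693198, 0.24746378]), 'eef_rot': array([-4.50424572e-01, -3.10850307e+00,  2.71506693e-03]), 'force': array([ 1.40244338,  0.50735601, -0.21242337]), 'ft_torque': array([0.02484802, 0.0766287 , 0.02018705]), 'grip_force': 0.0, 'opening': 0.08540288079097912} 0.017
{'fx': 563.8040051574087, 'fy': 563.8040051574087, 'cx': 321.02685128003026, 'cy': 237.26655604065442, 'origin': array([0.45242495, 0.00625389, 1.21313931]), 'attitude': array([ 0.05434852, -0.04457502, -1.55091688])}
{'fx': 593.5746486504913, 'fy': 593.5746486504913, 'cx': 319.2305590377877, 'cy': 231.0626099048715, 'origin': array([ 0.10273443, -0.69011638,  0.83453616]), 'attitude': array([ 0.80398767, -0.22710554, -0.55756083])}
```

View pics/top0.png

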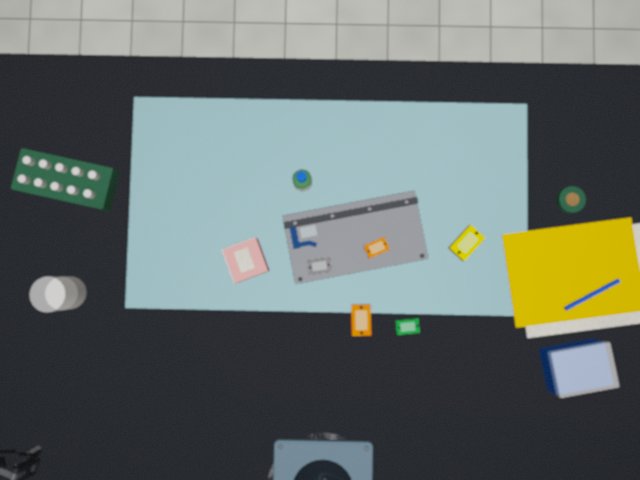

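View pics/side0.png

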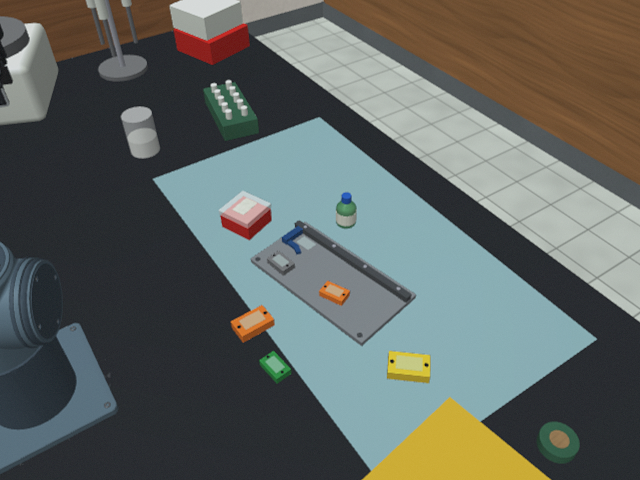

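The top view shows two orange blocks. The one at (376,247) lies on the plate and is the smaller. The one at (361,320) is larger and off the stage. There are also yellow at (467,243) and green at (407,327) blocks. The small orange one on the plate fits the description. The spare is at (319,266), the pocket at (303,237), the tube box at (245,260) and the bottle at (302,179). I'll confirm in an enlarged crop.

Run:
```python
from h import *
c=pickle.load(open('top.pkl','rb'))
im=c['image'][180:340,270:440]
cv2.imwrite('pics/crop0.png',cv2.resize(im,None,fx=3.7,fy=3.7,interpolation=cv2.INTER_CUBIC)[...,::-1])
W=world(c)
for n,(u,v) in dict(cart=(376,247),big=(361,320),spare=(319,266),bottle=(302,179),box=(245,260),plate=(345,250),rail=(350,211),bench=(400,150)).items():
    print(n,np.median(W[v-2:v+3,u-2:u+3].reshape(-1,3),0).round(4))
def plane(u,v,z):
    d=np.array([(u-c['cx'])/c['fx'],-(v-c['cy'])/c['fy'],-1])@att(c).T; o=np.array(c['origin'])
    return o+d*(z-o[2])/d[2]
# plate+rail outline from depth/colour
hsv=cv2.cvtColor(c['image'],cv2.COLOR_RGB2HSV)
h,s,v=cv2.split(hsv)
for nm,m,z in (('orange',(h>5)&(h<18)&(s>150)&(v>120),.026),('teal',(h>85)&(h<98)&(s>40)&(v>120),0)):
    n,l,st,ce=cv2.connectedComponentsWithStats(m.astype(np.uint8))
    for i in range(1,n):
        if st[i,4]>60: print(nm,st[i],ce[i])
print(c['image'][250,340],c['image'][211,350],c['image'][260,319])
```

```text
cart [ 0.5091 -0.1016  0.0257]
big [ 0.3553 -0.0727  0.0199]
spare [0.4668 0.0175 0.027 ]
bottle [0.6426 0.0551 0.0744]
box [0.4759 0.1701 0.0491]
plate [ 0.502  -0.0371  0.0121]
rail [ 0.5842 -0.0459  0.0243]
bench [ 0.7229 -0.1537 -0.001 ]
teal [  125    96   403   221 70188] [319.75574172 198.48663589]
[156 158 163] [81 83 88] [149 148 150]
```

View pics/crop0.png

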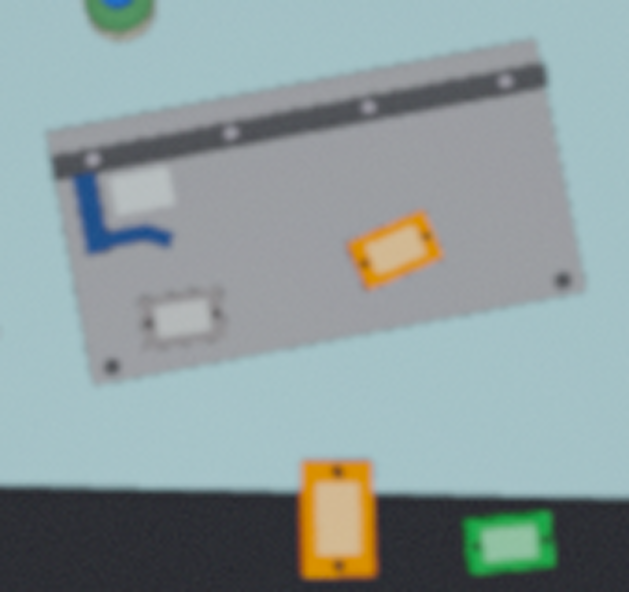

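The crop confirms the target: the small orange cartridge at crop (395,250), i.e. pixel (376,247). The plate corners, rail, L-shaped blue pocket and white pad inside it are clear. Next I fit the poses from outlines.

```bash
cat >> h.py <<'E'
def proj(c,p):
    q=(np.asarray(p)-np.array(c['origin']))@att(c)
    return np.stack([c['cx']-c['fx']*q[...,0]/q[...,2], c['cy']+c['fy']*q[...,1]/q[...,2]],-1)
def toplane(c,uv,z):
    uv=np.asarray(uv,float); d=np.stack([(uv[:,0]-c['cx'])/c['fx'],-(uv[:,1]-c['cy'])/c['fy'],-np.ones(len(uv))],-1)@att(c).T
    o=np.array(c['origin']); return o+d*((z-o[2])/d[:,2])[:,None]
def hsv(c): return [x.astype(int) for x in cv2.split(cv2.cvtColor(cv2.GaussianBlur(c['image'],(3,3),0),cv2.COLOR_RGB2HSV))]
def comp(m,uv):
    m=cv2.morphologyEx(m.astype(np.uint8),cv2.MORPH_CLOSE,np.ones((5,5)))
    n,l=cv2.connectedComponents(m); m=(l==l[uv[1],uv[0]]).astype(np.uint8)
    cs,_=cv2.findContours(m,cv2.RETR_EXTERNAL,cv2.CHAIN_APPROX_NONE)
    return m,max(cs,key=cv2.contourArea)[:,0]
from scipy.optimize import least_squares
def boxfit(c,cont,z,sx,sy,x0):
    # pose of a sx x sy rectangle (top at height z) whose outline best fits contour points
    P=toplane(c,cont,z)[:,:2]
    def f(q):
        cs,sn=np.cos(q[2]),np.sin(q[2]); L=(P-q[:2])@np.array([[cs,-sn],[sn,cs]])
        d=np.abs(L)-np.array([sx,sy])/2-q[3]
        return np.where((d>0).all(1),np.hypot(*d.T),d.max(1))
    s=least_squares(f,list(x0)+[0],loss='soft_l1',f_scale=.001); return s.x,np.sqrt(np.mean(f(s.x)**2))
E
cat > m.py <<'E'
from h import *
for n,pu,cu in (('top',(345,250),(376,247)),('side',(330,270),(334,292))):
    c=pickle.load(open(n+'.pkl','rb')); h,s,v=hsv(c)
    m,ct=comp((s<35)|((h>=100)&(h<125)&(s>120)) |((h<20)&(s>140)&(v>120)),pu)
    print(n,'plate',m.sum(),*boxfit(c,ct,.012,.15,.29,(.51,-.03,.15)))
    mo=(h>4)&(h<20)&(s>70)&(v>120); m,ct=comp(mo,cu)
    print('cart',m.sum(),*boxfit(c,ct,.026 if n=='top' else .02,.03,.048,(.51,-.1,.3)))
E
python3 m.py
```

```text
top plate 9432 [ 0.53089864 -0.05750066  0.20801807 -0.00093057] 0.0006989541720345334
cart 354 [ 5.08759024e-01 -1.02518571e-01  4.28216647e-01 -6.64121194e-05] 0.0006240048214111833
side plate 9232 [ 5.29379659e-01 -5.96356322e-02  2.10117113e-01  9.82727784e-05] 0.0014470540138201346
cart 495 [ 0.50953908 -0.1017993   0.41072661  0.0036907 ] 0.0014601424362498565
```

```bash
cat > g.py <<'E'
from h import *
import sys
S=np.array([.5301,-.0586]); YAW=.209
sx=np.array([np.cos(YAW),np.sin(YAW)]); sy=np.array([-sx[1],sx[0]])
def where(s): d=s['tcp_pos'][:2]-S; return np.array([d@sx,d@sy,s['tcp_pos'][2]])
def go(x,y,z):  # TCP target in stage x,y (mm), world z (mm), tool x=-stage x, tool y=+stage y
    s=r.state(); Rc=R.from_rotvec(s['eef_rot'])
    Rt=R.from_matrix(np.array([[-sx[0],sy[0],0],[-sx[1],sy[1],0],[0,0,-1]]))
    p=np.r_[S+sx*x/1e3+sy*y/1e3,z/1e3]
    print('t',s['t'],'at',(where(s)*1e3).round(1),'turn',np.degrees((Rc.inv()*Rt).as_rotvec()).round(2),'shift',Rc.inv().apply(p-s['tcp_pos']).round(4),'tips',r.tips_ahead,'open',round(s['opening'],4),'F',s['force'].round(2),'j',s['joint_positions'].round(2))
if __name__=='__main__': go(*map(float,sys.argv[1:4]))
E
python3 g.py -76 -40 150
```

```text
t 0.1 at [-244.6  650.5  247.6] turn [ -0.09  -0.04 -28.46] shift [-0.4773 -0.5265  0.0983] tips 0.017 open 0.0853 F [-0.39  0.25 -1.01] j [ 1.08  0.26  1.54 -0.    1.35 -0.2 ]
```

>>> drive_tool:
  rows: "0 0 -28.4 -0.477 -0.526 0 0;0 0 -28.4 -0.477 -0.526 0 0;0 0 -28.4 -0.477 -0.526 0 0;0 0 -28.4 -0.477 -0.526 0 0;0 0 -28.4 -0.477 -0.526 0 0;0 0 -28.4 -0.477 -0.526 0 0;0 0 -28.4 -0.477 -0.526 0 0;0 0 -28.4 -0.477 -0.526 0 0"

```text
t: 0.77
tcp_pos: [0.2948, 0.2384, 0.2483]
eef_rot: [0.327, -3.124, 0.0]
force: [0.6, 0.2, -0.2]
opening: 0.0001
grip_force: 0.0
```

```bash
python3 g.py -76 -40 150
```

```text
t 0.7667 at [-168.5  339.4  248.3] turn [-0.   -0.   -0.01] shift [-0.0926 -0.3793  0.0983] tips 0.017 open 0.0001 F [ 0.57  0.17 -0.21] j [ 0.38 -0.06  1.9  -0.    1.31 -1.4 ]
```

>>> drive_tool:
  rows: "0 0 0 -0.093 -0.379 0.098 0;0 0 0 -0.093 -0.379 0.098 0;0 0 0 -0.093 -0.379 0.098 0;0 0 0 -0.093 -0.379 0.098 0;0 0 0 -0.093 -0.379 0.098 0;0 0 0 -0.093 -0.379 0.098 0;0 0 0 -0.093 -0.379 0.098 0;0 0 0 -0.093 -0.379 0.098 0"

```text
t: 1.43
tcp_pos: [0.4353, -0.0532, 0.1666]
eef_rot: [0.325, -3.125, -0.0]
force: [1.5, 0.6, 0.3]
opening: 0.0002
grip_force: 0.0
```

```bash
python3 g.py -76 -40 60
```

```text
t 1.4333 at [-91.7  25.  166.6] turn [ 0.01 -0.   -0.1 ] shift [-0.0158 -0.065   0.1066] tips 0.017 open 0.0002 F [1.52 0.58 0.31] j [-0.38  0.14  1.91  0.    1.1  -2.16]
```

>>> drive_tool:
  rows: "0 0 0 -0.016 -0.065 0.05 0;0 0 0 -0.016 -0.065 0.107 0;0 0 0 -0.016 -0.065 0.107 0;0 0 0 -0.016 -0.065 0.107 0;0 0 0 -0.016 -0.065 0.107 0;0 0 0 -0.016 -0.065 0.107 0;0 0 0 -0.016 -0.065 0.107 0;0 0 0 -0.016 -0.065 0.107 0"

```text
t: 2.1
tcp_pos: [0.4652, -0.1111, 0.0625]
eef_rot: [-0.327, 3.121, -0.003]
force: [-0.4, -0.6, -0.9]
opening: 0.0005
grip_force: 0.0
```

Run:
```python
from g import *
c=grab('side'); go(-76,-40,34)
s=r.state(); 
for dz in (0,-.017): print(proj(c,s['tcp_pos']+[0,0,dz]))
im=c['image'][170:370,210:460]; cv2.imwrite('pics/s1.png',cv2.resize(im,None,fx=3,fy=3,interpolation=cv2.INTER_CUBIC)[...,::-1])
```

```text
t 2.15 at [-74.4 -37.9  62.4] turn [-0.14  0.18  0.01] shift [ 0.0017 -0.002   0.0284] tips 0.017 open 0.0003 F [-0.59  0.79  0.49] j [-0.47  0.35  1.94  0.    0.85 -2.25]
[315.76155272 290.46815601]
[315.94721161 296.94332807]
```

View pics/s1.png

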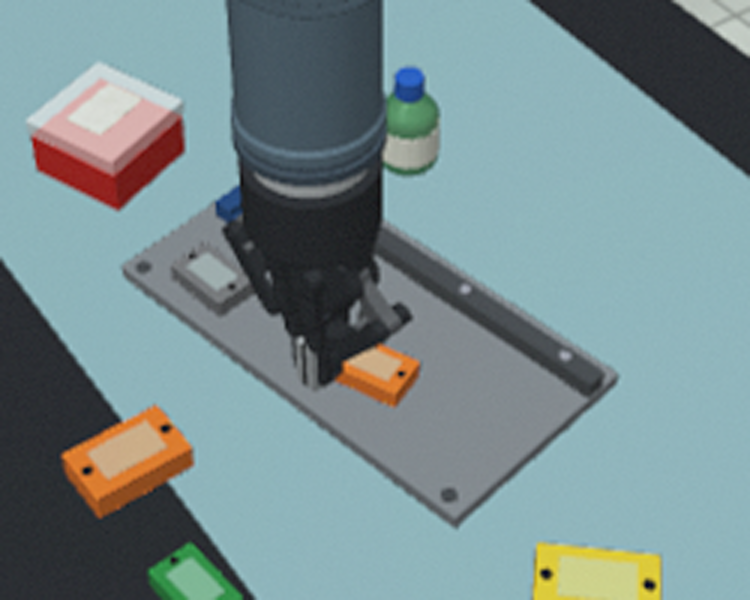

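The tips show at crop (315,387), which matches the projected tip and sits just in front of the cartridge's -x side. Next I descend.

>>> drive_tool:
  rows: "0 0 0 0 0 0.01 0;0 0 0 0 0 0.02 0;0 0 0 0 0 0.026 0;0 0 0 0 0 0.026 0;0 0 0 0 0 0.026 0;0 0 0 0 0 0.026 0;0 0 0 0 0 0.026 0;0 0 0 0 0 0.026 0"

```text
t: 2.82
tcp_pos: [0.4643, -0.1116, 0.0344]
eef_rot: [-0.326, 3.124, -0.0]
force: [0.7, -0.2, 0.3]
opening: 0.0002
grip_force: 0.0
```

```bash
python3 g.py -56 -40 34
```

```text
t 2.8167 at [-75.3 -38.2  34.4] turn [-0.01  0.02 -0.07] shift [-0.0193 -0.0018  0.0004] tips 0.017 open 0.0002 F [ 0.68 -0.23  0.27] j [-0.47  0.39  1.96 -0.    0.79 -2.25]
```

>>> drive_tool:
  rows: "0 0 0 -0.005 0 0 0;0 0 0 -0.010 0 0 0;0 0 0 -0.015 0 0 0;0 0 0 -0.020 0 0 0;0 0 0 -0.025 0 0 0;0 0 0 -0.030 0 0 0;0 0 0 -0.035 0 0 0;0 0 0 -0.040 0 0 0"

```text
t: 3.48
tcp_pos: [0.5038, -0.103, 0.0342]
eef_rot: [0.326, -3.124, -0.0]
force: [-0.6, -0.3, 0.8]
opening: 0.0001
grip_force: 0.3
```

>>> drive_tool:
  rows: "0 0 0 -0.004 0 0 0;0 0 0 -0.008 0 0 0;0 0 0 -0.012 0 0 0;0 0 0 -0.016 0 0 0;0 0 0 -0.020 0 0 0;0 0 0 -0.024 0 0 0;0 0 0 -0.027 0 0 0;0 0 0 -0.030 0 0 0"

```text
t: 4.15
tcp_pos: [0.533, -0.0969, 0.0342]
eef_rot: [0.326, -3.125, 0.0]
force: [-1.0, 0.7, 0.7]
opening: 0.0001
grip_force: 0.3
```

Run:
```python
from g import *
go(4,-40,34)
c=grab('side'); a=grab('top')
im=c['image'][200:360,250:450]; cv2.imwrite('pics/s2.png',cv2.resize(im,None,fx=3.5,fy=3.5,interpolation=cv2.INTER_CUBIC)[...,::-1])
```

```text
t 4.15 at [ -5.1 -38.1  34.2] turn [-0.   -0.   -0.06] shift [-0.0091 -0.0019  0.0002] tips 0.017 open 0.0001 F [-1.    0.71  0.69] j [-0.39  0.48  1.8  -0.    0.86 -2.16]
```

View pics/s2.png

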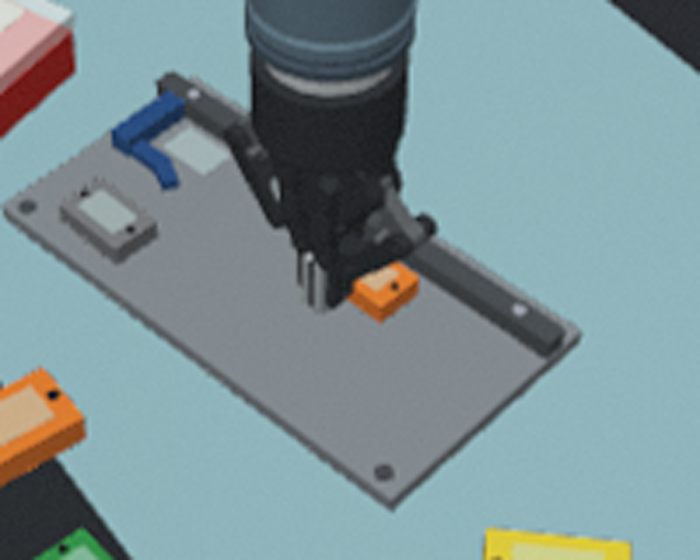

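The cartridge, crop (385,290), now lies square and close to the rail with a small gap left. I close the gap slowly.

>>> drive_tool:
  rows: "0 0 0 -0.001 0 0 0;0 0 0 -0.002 0 0 0;0 0 0 -0.003 0 0 0;0 0 0 -0.004 0 0 0;0 0 0 -0.005 0 0 0;0 0 0 -0.006 0 0 0;0 0 0 -0.007 0 0 0;0 0 0 -0.008 0 0 0"

```text
t: 4.92
tcp_pos: [0.5406, -0.0954, 0.0342]
eef_rot: [0.326, -3.125, 0.0]
force: [-0.6, -0.5, -0.9]
opening: 0.0002
grip_force: 0.1
```

>>> drive_tool:
  rows: "0 0 0 -0.0003 0 0 0;0 0 0 -0.0006 0 0 0;0 0 0 -0.0009 0 0 0;0 0 0 -0.0012 0 0 0;0 0 0 -0.0015 0 0 0;0 0 0 -0.0015 0 0 0;0 0 0 -0.0015 0 0 0;0 0 0 -0.0015 0 0 0"

```text
t: 5.58
tcp_pos: [0.542, -0.095, 0.0343]
eef_rot: [-0.326, 3.125, -0.0]
force: [0.1, 0.0, -0.5]
opening: -0.0001
grip_force: 0.1
```

```bash
python3 g.py 4 -40 34
```

```text
t 5.5833 at [  4.1 -38.1  34.3] turn [-0.    0.   -0.06] shift [ 0.0001 -0.0019  0.0003] tips 0.017 open -0.0001 F [ 0.14  0.   -0.53] j [-0.38  0.49  1.78  0.    0.87 -2.16]
```

>>> drive_tool:
  rows: "0 0 0 -0.0003 0 0 0;0 0 0 -0.0006 0 0 0;0 0 0 -0.0009 0 0 0;0 0 0 -0.0012 0 0 0;0 0 0 -0.0015 0 0 0;0 0 0 -0.0018 0 0 0;0 0 0 -0.0018 0 0 0;0 0 0 -0.0018 0 0 0"

```text
t: 6.25
tcp_pos: [0.5426, -0.0949, 0.0342]
eef_rot: [0.326, -3.122, -0.0]
force: [-4.5, -2.7, 3.5]
opening: 0.0002
grip_force: 2.9
```

Run:
```python
from g import *
go(4,-40,34)
c=grab('side'); a=grab('top')
im=c['image'][240:320,310:420]; cv2.imwrite('pics/s3.png',cv2.resize(im,None,fx=7,fy=7,interpolation=cv2.INTER_CUBIC)[...,::-1])
```

```text
t 6.25 at [  4.7 -38.1  34.2] turn [ 0.02 -0.13 -0.05] shift [ 0.0007 -0.0019  0.0002] tips 0.017 open 0.0002 F [-4.53 -2.67  3.55] j [-0.38  0.49  1.78 -0.    0.87 -2.15]
```

View pics/s3.png

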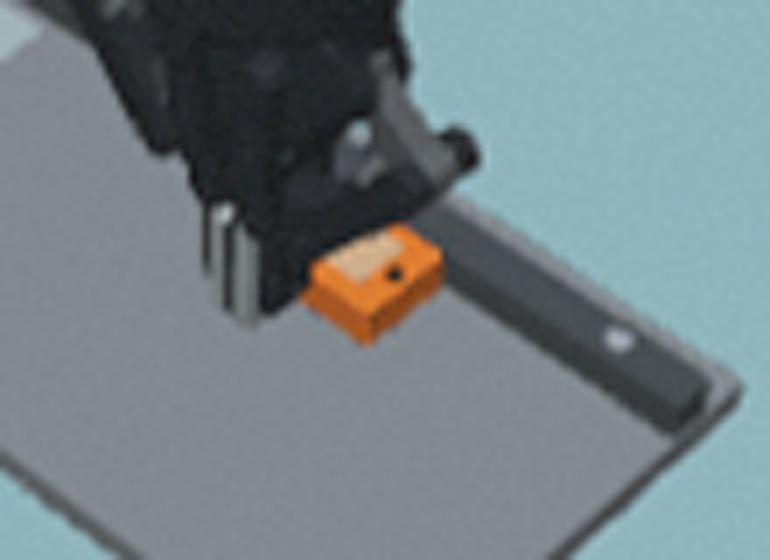

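It is touching at about 5 N, and the cartridge at crop (375,285) lies flush along the rail. I retreat, go around to its -y end and re-measure.

>>> drive_tool:
  rows: "0 0 0 0.005 0 0 0;0 0 0 0.015 0 0 0;0 0 0 0.030 0 0 0;0 0 0 0.030 -0.020 0 0;0 0 0 0.030 -0.040 0 0;0 0 0 0.030 -0.060 0 0;0 0 0 0.030 -0.064 0 0;0 0 0 0.030 -0.064 0 0"

```text
t: 7.02
tcp_pos: [0.5276, -0.1647, 0.0343]
eef_rot: [-0.323, 3.124, -0.001]
force: [0.3, 0.3, -0.5]
opening: 0.0001
grip_force: 0.0
```

Run:
```python
from g import *
go(28,-102,34)
c=grab('top'); h,s,v=hsv(c)
m,ct=comp((h>4)&(h<20)&(s>70)&(v>120),tuple(proj(c,np.r_[S+sx*.03-sy*.04,.026]).round().astype(int)))
q,e=boxfit(c,ct,.026,.03,.048,(*(S+sx*.03-sy*.04),.2)); d=q[:2]-S
print(m.sum(),(np.array([d@sx,d@sy])*1e3).round(2),q[2]-YAW,q[3],e)
```

```text
t 7.0167 at [ -24.4 -103.3   34.3] turn [-0.03  0.05 -0.18] shift [-0.0524  0.0014  0.0004] tips 0.017 open 0.0001 F [ 0.27  0.34 -0.52] j [-0.5   0.5   1.77  0.    0.87 -2.28]
372 [ 31.42 -42.31] -0.009388361970892878 0.0004954885329587798 0.0007802136445457633
```

>>> drive_tool:
  rows: "0 0 0 -0.015 0 0 0;0 0 0 -0.030 0 0 0;0 0 0 -0.045 0 0 0;0 0 0 -0.051 0 0 0;0 0 0 -0.051 0.004 0 0;0 0 0 -0.051 0.008 0 0;0 0 0 -0.051 0.012 0 0;0 0 0 -0.051 0.016 0 0"

```text
t: 7.73
tcp_pos: [0.573, -0.1364, 0.0341]
eef_rot: [0.326, -3.123, -0.001]
force: [-0.7, -0.4, 0.7]
opening: -0.0001
grip_force: 0.0
```

>>> drive_tool:
  rows: "0 0 0 0 0.003 0 0;0 0 0 0 0.006 0 0;0 0 0 0 0.009 0 0;0 0 0 0 0.012 0 0;0 0 0 0 0.015 0 0;0 0 0 0 0.018 0 0;0 0 0 0 0.021 0 0;0 0 0 0 0.024 0 0"

```text
t: 8.4
tcp_pos: [0.5692, -0.1137, 0.0343]
eef_rot: [-0.326, 3.125, -0.0]
force: [0.4, -0.1, -0.5]
opening: 0.0
grip_force: 0.5
```

```bash
cat > k.py <<'E'
from g import *
yc=float(sys.argv[1])/1e3
go(28,-62,34)
c=grab('top'); h,s,v=hsv(c); W=S+sx*.03+sy*yc
u=proj(c,np.r_[W,.026]).round().astype(int)
m=(h>4)&(h<20)&(s>70)&(v>120)
yy,xx=np.nonzero(m); k=np.hypot(xx-u[0],yy-u[1])<22
P=toplane(c,np.c_[xx[k],yy[k]],.026)[:,:2]-S; L=np.c_[P@sx,P@sy]*1e3
if len(L): print('visible orange',k.sum(),'x',np.percentile(L[:,0],[2,98]).round(1),'y',np.percentile(L[:,1],[2,98]).round(1))
c=grab('side'); u=proj(c,np.r_[W,.026]).round().astype(int)
im=c['image'][max(0,u[1]-45):u[1]+45,u[0]-60:u[0]+60]
cv2.imwrite(f'pics/k{sys.argv[1]}.png',cv2.resize(im,None,fx=6,fy=6,interpolation=cv2.INTER_CUBIC)[...,::-1])
E
python3 k.py -30
```

```text
t 8.4 at [ 26.8 -62.   34.3] turn [-0.01  0.   -0.07] shift [-0.0012 -0.      0.0003] tips 0.017 open 0.0 F [ 0.4  -0.09 -0.52] j [-0.39  0.53  1.7  -0.    0.91 -2.17]
visible orange 17 x [15.7 20.4] y [-34.4 -21.4]
```

View pics/k-30.png

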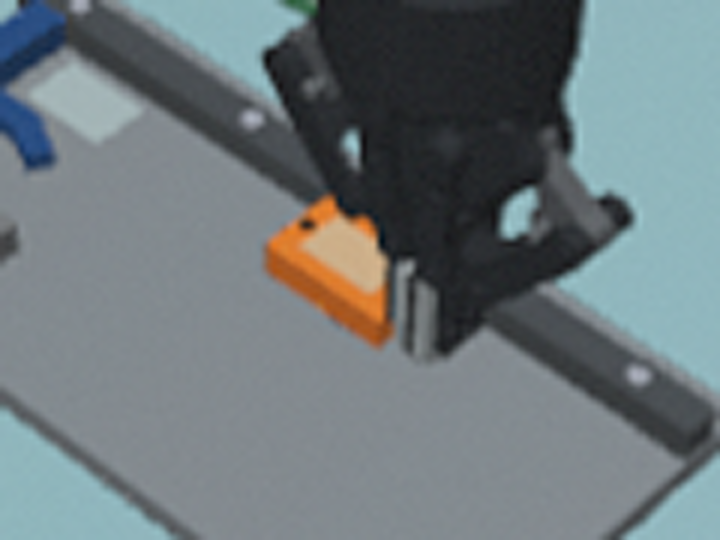

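The fingers at crop (420,300) are against the cartridge's end, and the cartridge still lies along the rail. I push on with a slight bias toward the rail.

>>> drive_tool:
  rows: "0 0 0 -0.0001 0.004 0 0;0 0 0 -0.0002 0.008 0 0;0 0 0 -0.0003 0.012 0 0;0 0 0 -0.0004 0.016 0 0;0 0 0 -0.0005 0.020 0 0;0 0 0 -0.0006 0.024 0 0;0 0 0 -0.0007 0.028 0 0;0 0 0 -0.0008 0.032 0 0"

```text
t: 9.17
tcp_pos: [0.5633, -0.0819, 0.0342]
eef_rot: [0.326, -3.125, -0.0]
force: [-0.7, -1.9, 0.8]
opening: 0.0001
grip_force: 0.7
```

```bash
python3 k.py 8
```

```text
t 9.1667 at [ 27.6 -29.6  34.2] turn [ 0.   -0.01 -0.06] shift [-0.0004 -0.0324  0.0002] tips 0.017 open 0.0001 F [-0.74 -1.9   0.84] j [-0.34  0.52  1.73  0.    0.89 -2.12]
visible orange 43 x [14.9 21.5] y [-1.8 25.7]
```

>>> drive_tool:
  rows: "0 0 0 -0.0001 0.004 0 0;0 0 0 -0.0002 0.008 0 0;0 0 0 -0.0003 0.012 0 0;0 0 0 -0.0004 0.016 0 0;0 0 0 -0.0005 0.020 0 0;0 0 0 -0.0006 0.024 0 0;0 0 0 -0.0007 0.028 0 0;0 0 0 -0.0008 0.032 0 0"

```text
t: 9.93
tcp_pos: [0.5574, -0.0505, 0.0342]
eef_rot: [0.326, -3.124, 0.0]
force: [-0.6, -1.9, 0.5]
opening: -0.0
grip_force: 0.7
```

```bash
python3 k.py 40
```

```text
t 9.9333 at [28.4  2.3 34.2] turn [ 0.   -0.01 -0.06] shift [ 0.0003 -0.0643  0.0002] tips 0.017 open -0.0 F [-0.58 -1.92  0.49] j [-0.29  0.51  1.76 -0.    0.88 -2.07]
visible orange 62 x [14.9 22.8] y [30.9 64. ]
```

View pics/k40.png

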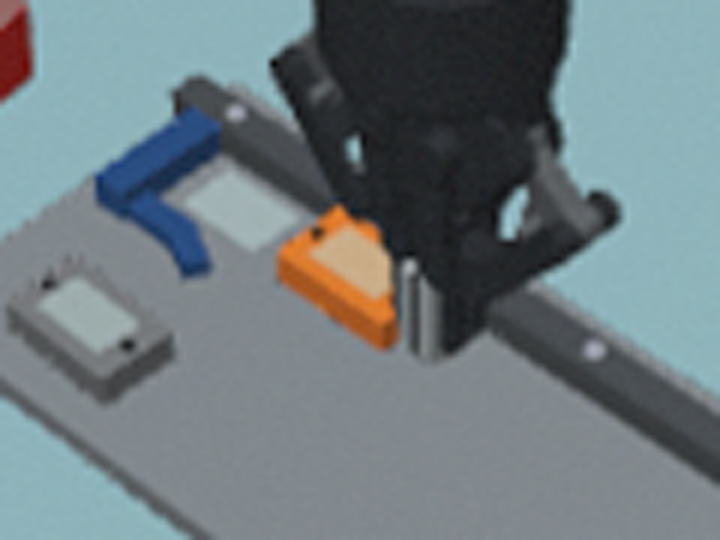

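Still flush with the rail and heading straight into the pocket mouth, with the front end at stage y ≈ 64.

>>> drive_tool:
  rows: "0 0 0 0 0.004 0 0;0 0 0 -0.0001 0.008 0 0;0 0 0 -0.0001 0.012 0 0;0 0 0 -0.0002 0.016 0 0;0 0 0 -0.0002 0.020 0 0;0 0 0 -0.0003 0.024 0 0;0 0 0 -0.0003 0.028 0 0;0 0 0 -0.0004 0.032 0 0"

```text
t: 10.7
tcp_pos: [0.5512, -0.0191, 0.0343]
eef_rot: [0.326, -3.125, 0.0]
force: [-0.5, -1.4, 0.3]
opening: 0.0001
grip_force: 0.6
```

>>> drive_tool:
  rows: "0 0 0 0 0.002 0 0;0 0 0 0 0.004 0 0;0 0 0 0 0.006 0 0;0 0 0 0 0.008 0 0;0 0 0 0 0.010 0 0;0 0 0 0 0.012 0 0;0 0 0 0 0.014 0 0;0 0 0 0 0.016 0 0"

```text
t: 11.37
tcp_pos: [0.548, -0.0037, 0.0342]
eef_rot: [0.326, -3.125, 0.0]
force: [-0.5, -2.7, 1.3]
opening: 0.0003
grip_force: 0.8
```

```bash
python3 k.py 90
```

```text
t 11.3667 at [28.9 50.  34.2] turn [-0.   -0.01 -0.07] shift [ 0.0007 -0.112   0.0002] tips 0.017 open 0.0003 F [-0.52 -2.68  1.25] j [-0.21  0.49  1.79 -0.    0.87 -1.99]
visible orange 52 x [15.  23.2] y [ 84.  111.3]
```

>>> drive_tool:
  rows: "0 0 0 0 0.001 0 0;0 0 0 0 0.002 0 0;0 0 0 0 0.003 0 0;0 0 0 0 0.004 0 0;0 0 0 0 0.0045 0 0;0 0 0 0 0.005 0 0;0 0 0 0 0.0055 0 0;0 0 0 0 0.006 0 0"

```text
t: 12.13
tcp_pos: [0.5469, 0.0021, 0.0343]
eef_rot: [-0.326, 3.125, -0.0]
force: [0.7, -1.1, -0.5]
opening: 0.0002
grip_force: 0.2
```

>>> drive_tool:
  rows: "0 0 0 0 0.0003 0 0;0 0 0 0 0.0006 0 0;0 0 0 0 0.0009 0 0;0 0 0 0 0.0012 0 0;0 0 0 0 0.0015 0 0;0 0 0 0 0.0018 0 0;0 0 0 0 0.0018 0 0;0 0 0 0 0.0018 0 0"

```text
t: 12.8
tcp_pos: [0.5464, 0.0039, 0.0343]
eef_rot: [0.326, -3.125, -0.0]
force: [0.4, -0.8, -0.8]
opening: -0.0
grip_force: 0.1
```

>>> drive_tool:
  rows: "0 0 0 0 0.0003 0 0;0 0 0 0 0.0006 0 0;0 0 0 0 0.0009 0 0;0 0 0 0 0.0012 0 0;0 0 0 0 0.0015 0 0;0 0 0 0 0.0018 0 0;0 0 0 0 0.0018 0 0;0 0 0 0 0.0018 0 0"

```text
t: 13.47
tcp_pos: [0.5462, 0.0052, 0.0343]
eef_rot: [-0.326, 3.124, -0.001]
force: [-0.4, -3.0, -0.1]
opening: 0.0001
grip_force: 1.7
```

```bash
python3 k.py 94
```

```text
t 13.4667 at [29.  59.1 34.3] turn [-0.03  0.01 -0.06] shift [ 0.0009 -0.1211  0.0004] tips 0.017 open 0.0001 F [-0.41 -2.98 -0.09] j [-0.19  0.49  1.79 -0.    0.86 -1.97]
visible orange 49 x [15.2 23.2] y [ 94.7 120. ]
```

View pics/k94.png

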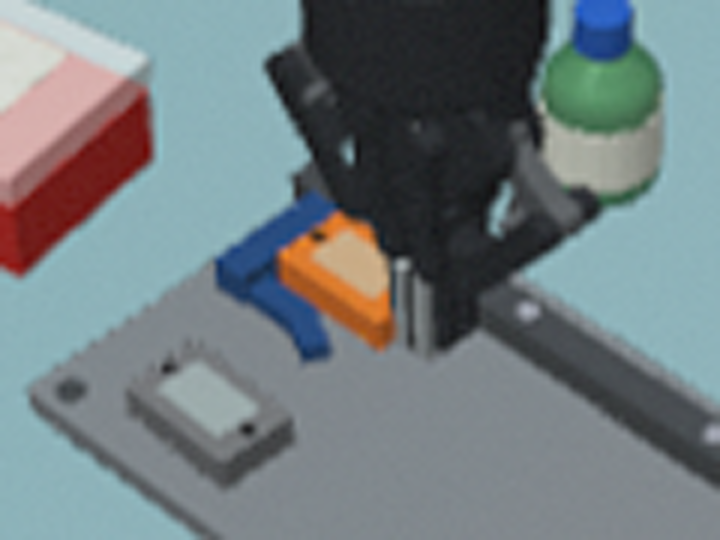

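The front edge is at stage y ≈ 120, at the stop, and contact force is beginning. I give one more small press to seat it.

>>> drive_tool:
  rows: "0 0 0 0 0.0003 0 0;0 0 0 0 0.0006 0 0;0 0 0 0 0.0009 0 0;0 0 0 0 0.0009 0 0;0 0 0 0 0.0009 0 0;0 0 0 0 0.0009 0 0;0 0 0 0 0.0009 0 0;0 0 0 0 0.0009 0 0"

```text
t: 14.23
tcp_pos: [0.5462, 0.0054, 0.0344]
eef_rot: [-0.326, 3.124, -0.002]
force: [0.1, -8.2, -0.2]
opening: -0.0002
grip_force: 3.4
```

It has stalled at 8 N, so it is home. I back straight off and then lift clear.

>>> drive_tool:
  rows: "0 0 0 0 -0.003 0 0;0 0 0 0 -0.010 0 0;0 0 0 0 -0.025 0 0;0 0 0 0 -0.040 0 0;0 0 0 0 -0.040 -0.03 0;0 0 0 0 -0.040 -0.07 0;0 0 0 0 -0.040 -0.11 0;0 0 0 0 -0.040 -0.15 0"

```text
t: 14.9
tcp_pos: [0.5537, -0.0331, 0.1856]
eef_rot: [0.325, -3.124, -0.002]
force: [0.6, -0.8, -0.1]
opening: 0.0001
grip_force: 0.0
```

>>> drive_tool:
  rows: "0 0 0 0 -0.04 0 0;0 0 0 0 -0.08 0 0;0 0 0 0 -0.12 0 0;0 0 0 0 -0.16 0 0;0 0 0 0 -0.16 0 0;0 0 0 0 -0.16 0 0;0 0 0 0 -0.16 0 0;0 0 0 0 -0.16 0 0"

```text
t: 15.57
tcp_pos: [0.5867, -0.1882, 0.184]
eef_rot: [0.327, -3.124, -0.002]
force: [-0.6, -0.4, -0.5]
opening: -0.0002
grip_force: 0.0
```

Run:
```python
from g import *
c=grab('top'); h,s,v=hsv(c)
W=S+sx*.03+sy*.096
m,ct=comp((h>4)&(h<20)&(s>70)&(v>120),tuple(proj(c,np.r_[W,.026]).round().astype(int)))
q,e=boxfit(c,ct,.026,.03,.048,(*W,.2)); d=q[:2]-S
print(m.sum(),(np.array([d@sx,d@sy])*1e3).round(2),q[2]-YAW,q[3],e,where(r.state()))
im=c['image'][150:300,210:440]
cv2.imwrite('pics/end.png',cv2.resize(im,None,fx=3.4,fy=3.4,interpolation=cv2.INTER_CUBIC)[...,::-1])
```

```text
371 [31.93 96.43] 0.0026526743024734567 0.000415924215741252 0.000933295356579464 [ 0.02868695 -0.13829278  0.18415789]
```

View pics/end.png

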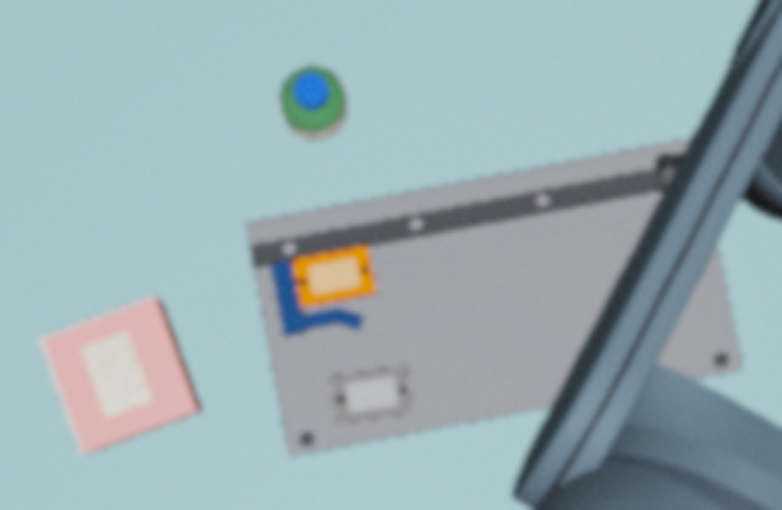

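The cartridge sits square in the corner against rail and stop, at crop (333,275). The spare (370,395), bottle (312,100) and tube box (120,375) are unmoved, and the hand is clear, so I hand it in.

```bash
python3 -c "
from bench import r
print(r.close_job())"
```

```text
the job is handed in; nothing more can be done
None
```

The orange cartridge is home against the rail and end stop, the spare, bottle and tube box look unmoved, the hand is clear, and the job was handed in at about 16 s (no verdict was returned).

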